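# Pump up the turntable's hand lubricator

## Robot

A 6-joint arm with a two-finger parallel gripper is mounted at the origin on the work surface. World frame = base frame: x ahead of the robot, y to its left, z up, the work surface at z = 0. Lengths are in m, angles in rad, forces in N, time in s.
With the tool pointing down it reaches from about 0.375 to 0.9 m from the base axis. Payload 3.1 kg.
Tool frame: the origin (TCP) lies at the centre of the arm's flange, where the gripper is bolted on; the fingertips stand 182 mm ahead of it and the grasp point (between the pads) lies 164 mm ahead of it; z points along the fingers, x is the direction in which the jaws open and shut, and the axes are right-handed (so a half turn about z gives the same grasp; the last joint's range is limited). The gripper opens to 87 mm and grips with 3 to 60 N. Pads are 19 mm wide; open, the fingers measure 117 mm over their backs; the gripper's body (75 mm by 190 mm) begins 51 mm behind the grasp point.
Start: joints at [-1.429, 0.527, 1.433, -0, 1.181, -0.178], TCP at [0.197, -0.593, 0.405] pointing down, gripper open.
Joint ranges: [-3.08, 3.08], [-0.75, 2.2], [0.22, 2.44], [-1.43, 4.57], [0, 2.65], [-2.85, 2.85]. Speed limits (rad/s): [2.79, 2.79, 3.14, 3.14, 3.14, 3.14].

## Interface

Orientations are given as a unit quaternion [x, y, z, w].
In Python, from rig import status, eyes, robot gives the robot as it stands. The module is installed in compiled form; this text tells all that it offers.
- The arm moves only by the tool step_arm, never from a script. Its argument "steps" is a list of rows, each a list of 7 numbers: the closure, from -1 (fully open) to 1 (shut), so that 0 is half open, then the shift along the tool's x, y, z each as a share of 0.025 m, from -1 to 1, then the turn, a rotation vector about the tool's x, y, z each as a share of 8 degrees, from -1 to 1. In form: [[jaw, dx, dy, dz, rx, ry, rz], ...]. A call has exactly 10 rows; each row shifts and turns the commanded pose from where the row before left it, along the tool's axes as they then stand; what a row does not reach is not made up. A row lasts 1/10 s, in which the tool goes at most 50 mm and 8.59 degrees, less where a joint would pass 70% of its speed; a pose out of reach is approached as far as the arm can. A call with a number of a shift or a turn outside -1 to 1 is refused whole. A call with a gripper value outside its range is refused whole. The fingers move at their own pace and stop on an object; "squeeze" is the grip in N (left out, the last holds). Time passes only in rows, so rows that do not move let the fingers close, or fill a call up. It gives the time, the measured TCP pose, the force and the opening at its end, in the units of the state.
- status.get_obs(): the state, without advancing time (a new reading comes with each control period).
- eyes.camera(name): name is "scene" or "top" or "wrist"; returns (picture, depth): 384x512x3 uint8, red, green, blue; 384x512 float32, m along the optical axis (not along the pixel's ray), 0 where there is no reading.
- eyes.camera_info(name): a dict with "K" (3x3 intrinsics, pixels), "k1" (the pictures are not rectified: a ray, as slopes to the right and down, at radius r is drawn at 1 + k1 r^2 times it, then the intrinsics apply), "R" (3x3) and "t" (3): a world point X has camera coordinates R X + t. Camera axes: x right, y down, z forward; pixel columns grow to the right and rows downward; lengths in m; the calibration is good to about 2 mm. A picture is of the moment at which its call begins: read the wrist's pose just before it. camera_info takes no time and is no camera call; for the wrist camera it gives the pose at the moment of the call.
- robot.hand_in(): hands the job in, once; it reports no verdict.
The state is a dict: "time": time; "q": joint angles; "joint_velocities": joint speeds; "joint_torque": joint torques, N m; "position": TCP position; "tool_rot": TCP orientation; "ft_force": force on the tool from outside, world axes, zero at the start; "moment": the same for the moment, N m; "grip_width": finger opening in m.
Only numpy, scipy, OpenCV 4.12 (cv2) and the standard library are available. Lean on these libraries where they do the work, as an engineer would, in place of code of your own. Each camera call takes 0.05 s, during which the arm holds its last target.

## Task

Grease the stone carver's turntable: press the hand lubricator's knob right down with the fingertips and let it spring all the way back up, one full stroke after another, until the indicator pin on the distributor block stands fully out. Only push the knob from above, never take it between the fingers; do not touch the pin, and leave the tin, mallet and chisel where they are. Finish with the knob up and the hand clear.

Things in the scene. Friction and masses are not known exactly. Their poses are not given: they have to be found in the camera images.
- machine: fixed turntable and lubricator on a grey base plate. Origin: on the bench under the plunger axis, z up. Pump barrel at x=y=0, its gland ends 122 mm up; clear reservoir with small black filler cap (not used), 74 mm wide, 132 high, at y=+85 mm; steel distributor block, 46 x 52 mm, on a bracket, top 97 mm up, at y=-100; turntable 380 mm across with a stone medallion, 147 mm high, at y=-330
- knob_top (a point): centre of the top of the plunger's black mushroom knob, 50 mm across and 25 mm high with a nearly flat top 24 mm across, on a rod with a visible coil spring; 187 mm above the bench when up. It moves with the knob, z up
- plunger (a joint): how far the knob is pressed, m: 0 up, 0.025 fully down (bottom stop). Vertical, down is positive. Its spring pushes it back up by itself: it needs about 7 N to start and about 14 N at the bottom
- pin_top (a point): centre of the top of the steel indicator pin, 12 mm across, that rises straight up out of the tapered brass collar on the distributor block, at x=0, y=-106 mm of the machine. 119 mm above the bench when in (2 mm proud of the collar), 143 mm when fully out
- pin (a joint): how far the indicator pin stands out, m: 0 in, 0.024 fully out (end stop). Starts at 0 to 0.009. Each full stroke of the knob pushes it out about 4 mm, on the way down, and it stays there while the knob comes up: 4 to 6 full strokes are needed. Pumping on when it is fully out does no more
- tin: loose closed grease tin, 88 mm across, 70 mm high, beyond the reservoir; origin at the centre of its underside. Leave alone
- mallet: loose round wooden carver's mallet standing on its head, 90 mm across, 216 mm high; origin at the centre of its underside. Leave alone
- chisel: loose steel stone chisel lying on the bench on the robot's side of the base plate, about 205 mm long along its x, 22 mm wide, 16 mm high; origin on the bench at its middle. Leave alone

How it is judged:
By the outcome, as a careful person would: the job done as asked, in the order asked, and still so for the second after the job is handed in, with the robot touching nothing.
It also fails if it takes over 48 s, if anything falls off the work surface, if the arm or the gripper's body presses on something with over 40 N, if the wrist force passes 120 N, or if a joint passes its speed limit or range.

## Working session

There is one attempt and no reset: what is moved stays moved. The work goes in short steps, Python scripts to look and compute and a tool call to move; the robot and the scene stay as the last step left them, time stands still between calls to the robot, and variables do not carry over. Pictures are saved under pics/ and viewed, and the job is handed in when it is done.

Besides the shell and the picture viewer there is one more tool, called after ">>>" by a JSON object that holds its "name" and its "arguments", one argument or row to a line. step_arm: Moves the arm, as the interface text tells. Its arguments: {"type":"object","properties":{"steps":{"type":"array"},"squeeze":{"type":"number"}},"required":["steps"]}

```bash
mkdir -p pics; cat > h.py <<'E'
import numpy as np, cv2
from rig import status, eyes, robot
def snap(n,f):
    i=eyes.camera_info(n); p,d=eyes.camera(n); cv2.imwrite(f'pics/{f}.png',cv2.cvtColor(p,cv2.COLOR_RGB2BGR)); np.savez(f'pics/{f}.npz',p=p,d=d,**{k:np.array(i[k]) for k in('K','k1','R','t')}); return p,d,i
def ray(i,u,v):
    K=np.array(i['K']);xd=np.array([(u-K[0,2])/K[0,0],(v-K[1,2])/K[1,1]]);x=xd.copy()
    for _ in range(30): x=xd/(1+float(i['k1'])*(x@x))
    R=np.array(i['R']);t=np.array(i['t']);return -R.T@t,R.T@np.array([x[0],x[1],1.])
def onz(i,u,v,z):
    c,d=ray(i,u,v);return c+d*(z-c[2])/d[2]
def atd(i,u,v,d):
    c,r=ray(i,u,v);return c+r*d
E
python3 - <<'E'
from h import *
for n in('scene','top','wrist'):
    p,d,i=snap(n,n+'0'); print(n,-np.array(i['R']).T@np.array(i['t']),i['k1'])
o=status.get_obs();print(o)
E
```

```text
scene [ 0.94624122 -0.18146107  0.85253919] -0.08288662319805816
top [0.39827264 0.16691125 1.12776758] -0.1775112605602665
wrist [ 0.26503165 -0.57006544  0.38422548] -0.08362918317778785
{'time': 0.15, 'q': array([-1.42953727e+00,  5.28287128e-01,  1.43358474e+00, -2.87039818e-05,
        1.18139888e+00, -1.78497194e-01]), 'joint_velocities': array([ 1.68892070e-04, -2.78153326e-03, -3.79444115e-03, -1.69025938e-03,
       -5.70647818e-05, -2.14392299e-03]), 'joint_torque': array([ 3.18382799e-04, -4.40429950e+01, -1.76843494e+01,  6.32608985e-02,
        5.52554405e-02, -9.87410635e-05]), 'position': array([ 0.19645021, -0.59305984,  0.40398237]), 'tool_rot': array([ 8.10661649e-01, -5.85514292e-01, -5.91703819e-04, -5.95028109e-04]), 'ft_force': array([ 0.54429852, -0.49739503,  0.20052953]), 'moment': array([0.03623087, 0.02694712, 0.01843242]), 'grip_width': 0.08735013378614154}
```

View pics/scene0.png

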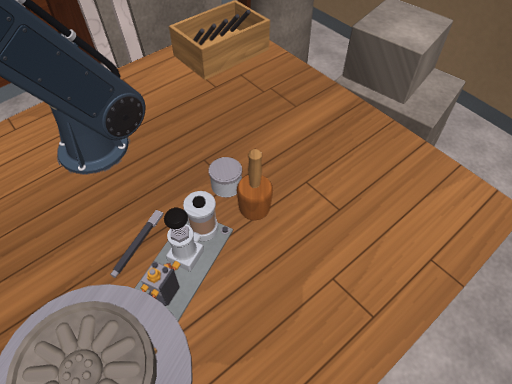

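View pics/top0.png

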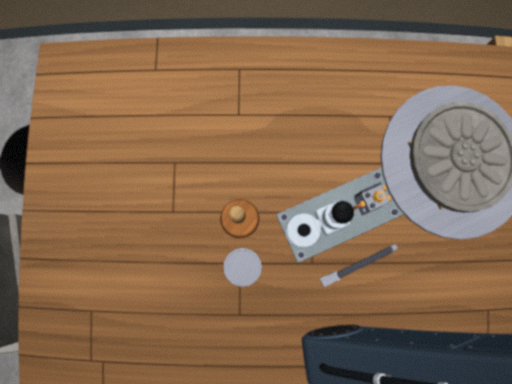

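View pics/wrist0.png

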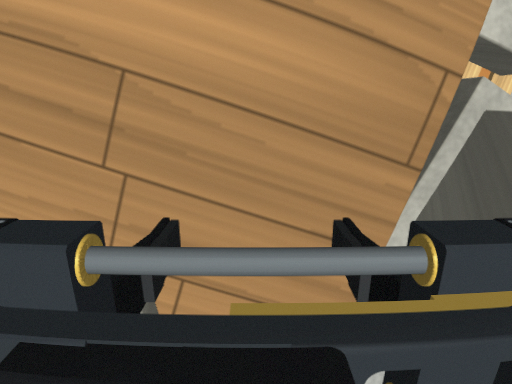

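The scene view shows the black knob near (177,216), the filler cap at (199,202) and the pin and collar near (154,270). In the top view the knob is at (342,212), the cap at (303,230) and the pin near (380,196). Next I'll turn these into positions.

```bash
python3 - <<'E'
from h import *
L=lambda f:np.load(f'pics/{f}.npz')
for f,c,c2 in(('scene0',(177,216),(199,202)),('top0',(342,212),(303,230))):
    s=L(f);p,d=s['p'],s['d']
    for nm,q,z in(('knob',c,.18),('cap',c2,.135)):
        m=(p.max(2)<60).astype(np.uint8);n,l,st,ce=cv2.connectedComponentsWithStats(m)
        k=l[q[1],q[0]];u,v=ce[k];print(f,nm,st[k],ce[k],'onz',onz(s,u,v,z),'depthpt',atd(s,u,v,d[int(v),int(u)]))
    if f=='top0':u,v,r=342,212,1
    x0,y0=(c[0]-45,c[1]-35) if f=='top0' else (c[0]-75,c[1]-30)
    cr=p[y0:y0+100,x0:x0+130];cv2.imwrite(f'pics/c_{f}.png',cv2.cvtColor(cv2.resize(cr,None,fx=6,fy=6,interpolation=cv2.INTER_CUBIC),cv2.COLOR_RGB2BGR));print(x0,y0)
E
```

```text
scene0 knob [164 208  24  21 395] [175.45316456 218.02278481] onz [ 0.49648319 -0.00179116  0.18      ] depthpt [ 0.50042993 -0.00336781  0.18590171]
scene0 cap [193 196  12  12 113] [198.47787611 201.6460177 ] onz [0.46259997 0.07471405 0.135     ] depthpt [0.45746214 0.07743545 0.12737741]
102 186
top0 knob [332 202  22  21 349] [342.36962751 211.93123209] onz [0.49093255 0.00239957 0.18      ] depthpt [0.4906242  0.00294702 0.18315393]
top0 cap [299 225  10  10  86] [303.5        229.60465116] onz [0.45679393 0.08007314 0.135     ] depthpt [0.4571168  0.07959405 0.12952286]
297 177
```

View pics/c_scene0.png

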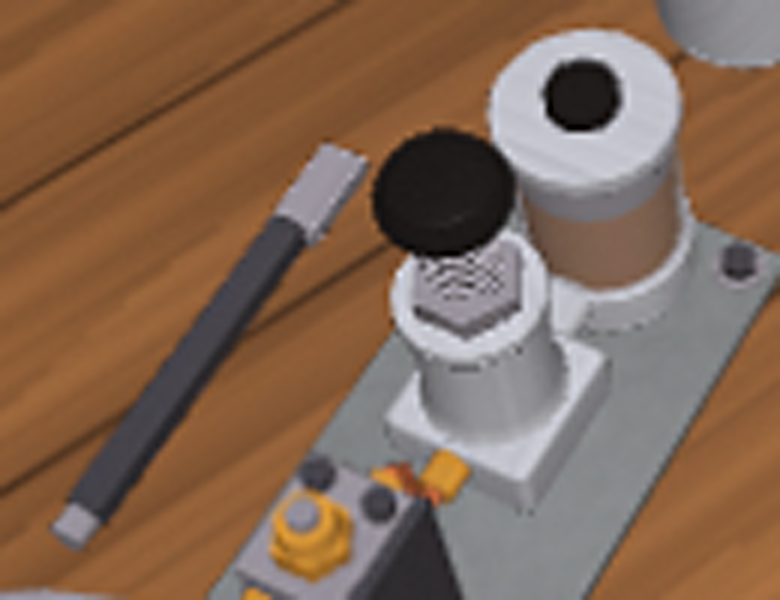

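View pics/c_top0.png

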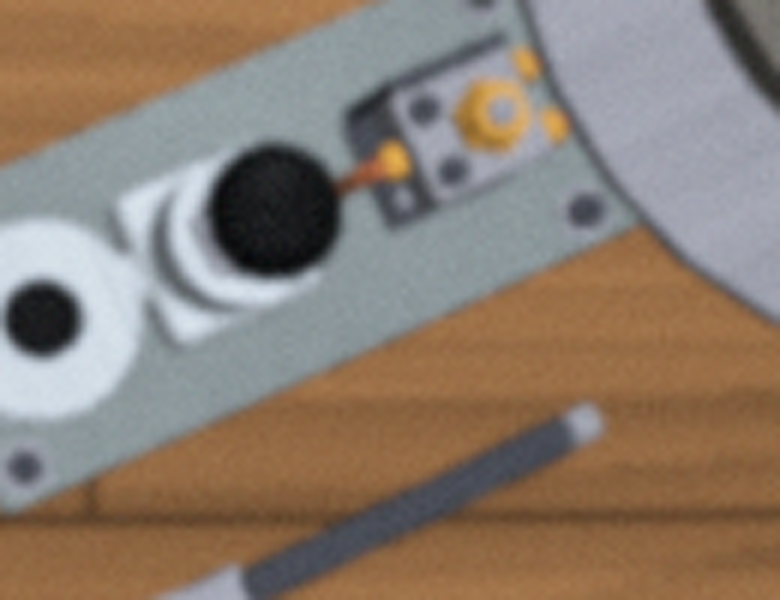

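```bash
python3 - <<'E'
from h import *
s=np.load('pics/scene0.npz');t=np.load('pics/top0.npz')
def tri(a,b):
    c1,d1=ray(s,*a);c2,d2=ray(t,*b)
    k=np.linalg.lstsq(np.c_[d1,-d2],c2-c1,rcond=None)[0];p,q=c1+d1*k[0],c2+d2*k[1]
    return (p+q)/2,np.linalg.norm(p-q)
K=tri((175.45,218.02),(342.37,211.93));C=tri((198.48,201.65),(303.5,229.6));P=tri((152.5-.4,271.3-.4),(380.7-.4,195-.4))
print(K,C,P)
for z in(.119,.124,.128):print(z,onz(s,152.1,270.9,z),onz(t,380.3,194.6,z))
o=status.get_obs()
from scipy.spatial.transform import Rotation as R
print(R.from_quat(o['tool_rot']).as_matrix().round(3))
a=C[0]-K[0];b=K[0]-P[0];a[2]=b[2]=0
print('angles of +y axis',np.degrees(np.arctan2(a[1],a[0])),np.linalg.norm(a),np.degrees(np.arctan2(b[1],b[0])),np.linalg.norm(b))
E
```

```text
(array([0.49148863, 0.00065939, 0.17218061]), np.float64(0.0008682978335550632)) (array([0.45693339, 0.07860597, 0.12593607]), np.float64(0.0015715693488557747)) (array([ 0.53537239, -0.09517058,  0.12120052]), np.float64(0.0011132783490964205))
0.119 [ 0.53382363 -0.09538517  0.119     ] [ 0.53592134 -0.09523567  0.119     ]
0.124 [ 0.53663477 -0.09597189  0.124     ] [ 0.53523908 -0.09393633  0.124     ]
0.128 [ 0.53888369 -0.09644126  0.128     ] [ 0.53469327 -0.09289685  0.128     ]
[[ 0.314 -0.949 -0.   ]
 [-0.949 -0.314  0.002]
 [-0.002 -0.    -1.   ]]
angles of +y axis 113.90864623122047 0.0852627340269817 114.60463414943554 0.1054000338935854
```

Distances check out: knob to cap is 85 mm and knob to pin about 105 mm. The knob axis is at about (0.4915, 0.001), and the pin is only 2 mm or so out. I'll fly over the knob with the jaws shut.

>>> {"name": "step_arm", "arguments": {
  "steps": [
    [1,-0.94,-0.93,0,0,0,0],
    [1,-0.94,-0.93,0,0,0,0],
    [1,-0.94,-0.93,0,0,0,0],
    [1,-0.94,-0.93,0,0,0,0],
    [1,-0.94,-0.93,0,0,0,0],
    [1,-0.94,-0.93,0,0,0,0],
    [1,-0.94,-0.93,0,0,0,0],
    [1,-0.94,-0.93,0,0,0,0],
    [1,-0.94,-0.93,0,0,0,0],
    [1,-0.94,-0.93,0,0,0,0]
  ],
  "squeeze": 20
}}

```text
time: 1.15
position: [0.3437, -0.2958, 0.4047]
tool_rot: [0.811, -0.586, -0.0, -0.0]
ft_force: [-0.7, 0.4, -0.1]
grip_width: 0.0148
```

>>> {"name": "step_arm", "arguments": {
  "steps": [
    [1,-0.94,-0.93,0,0,0,0],
    [1,-0.94,-0.93,0,0,0,0],
    [1,-0.94,-0.93,0,0,0,0],
    [1,-0.94,-0.93,0,0,0,0],
    [1,-0.94,-0.93,0,0,0,0],
    [1,-0.94,-0.93,0,0,0,0],
    [1,-0.94,-0.93,0,0,0,0],
    [1,-0.94,-0.93,0,0,0,0],
    [1,-0.94,-0.93,0,0,0,0],
    [1,0,0,0,0,0,0]
  ]
}}

```text
time: 2.15
position: [0.4764, -0.0278, 0.4047]
tool_rot: [0.812, -0.584, 0.0, -0.001]
ft_force: [-0.2, -1.0, -0.2]
grip_width: 0.0004
```

```bash
python3 - <<'E'
from h import *
from scipy.spatial.transform import Rotation as R
o=status.get_obs();print(o['time'],o['position'],o['ft_force'],o['grip_width'],o['q'])
M=R.from_quat(o['tool_rot']).as_matrix();print(M.round(4))
print((M.T@(np.array([.4915,.0007,o['position'][2]])-o['position']))/.025)
snap('scene','s1');snap('wrist','w1')
E
```

```text
2.15 [ 0.4764223  -0.02782737  0.40471595] [-0.22689032 -0.98266064 -0.24950998] 0.0004286741080878228 [-2.93383387e-01  3.29662459e-01  1.79314011e+00  1.32982128e-03
  1.01818711e+00  9.52458501e-01]
[[ 3.186e-01 -9.479e-01  9.000e-04]
 [-9.479e-01 -3.186e-01  9.000e-04]
 [-6.000e-04 -1.100e-03 -1.000e+00]]
[-0.88947651 -0.93523541  0.00158306]
```

View pictures.

View pics/s1.png

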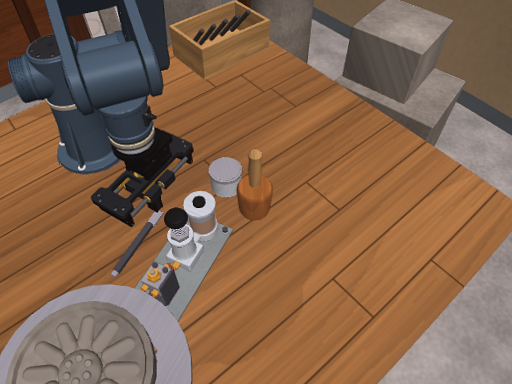

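View pics/w1.png

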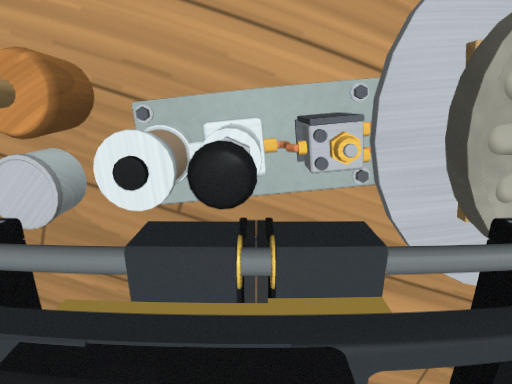

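>>> {"name": "step_arm", "arguments": {
  "steps": [
    [1,-0.45,-0.47,0,0,0,0],
    [1,-0.44,-0.47,0,0,0,0],
    [1,0,0,0.4,0,0,0],
    [1,0,0,0.4,0,0,0],
    [1,0,0,0,0,0,0],
    [1,0,0,0,0,0,0],
    [1,0,0,0,0,0,0],
    [1,0,0,0,0,0,0],
    [1,0,0,0,0,0,0],
    [1,0,0,0,0,0,0]
  ]
}}

```text
time: 3.25
position: [0.4908, -0.0021, 0.385]
tool_rot: [0.811, -0.585, 0.0, -0.0]
ft_force: [0.4, -0.0, 0.4]
grip_width: 0.0004
```

```bash
python3 - <<'E'
from h import *
o=status.get_obs();print(o['time'],o['position'],o['ft_force'])
ims=[]
for n,x0,y0 in(('scene',90,170),('top',280,150)):
    p,d,i=snap(n,n+'2');ims.append(cv2.resize(p[y0:y0+130,x0:x0+130],None,fx=3,fy=3,interpolation=cv2.INTER_CUBIC))
cv2.imwrite('pics/c2.png',cv2.cvtColor(np.hstack(ims),cv2.COLOR_RGB2BGR))
E
```

```text
3.25 [ 0.4908491  -0.00206743  0.38498823] [ 0.43376603 -0.00853481  0.41155703]
```

View pics/c2.png

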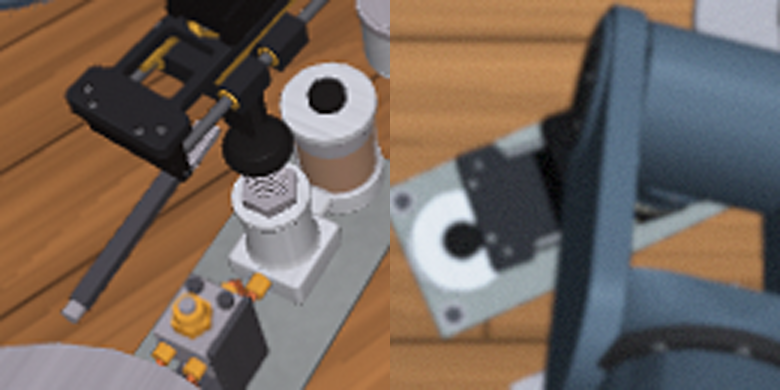

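The fingers (left panel, around (250,130)) hang right over the knob. I'll check the knob position again from the wrist picture, where it is at (222,175).

```bash
python3 - <<'E'
from h import *
w=np.load('pics/w1.npz');p,d=w['p'],w['d']
m=(p.max(2)<60).astype(np.uint8);m[212:]=0
n,l,st,ce=cv2.connectedComponentsWithStats(m);k=l[175,222];u,v=ce[k];print(st[k],u,v)
for z in(.168,.172,.176):print(onz(w,u,v,z))
print(atd(w,u,v,d[int(v),int(u)]))
print('pin',onz(w,351,150,.121))
E
```

```text
[ 187  141   70   68 3631] 221.7518589920132 174.6595979069127
[0.49082171 0.00196487 0.168     ]
[0.49180749 0.00181891 0.172     ]
[0.49279328 0.00167295 0.176     ]
[0.49561767 0.00125476 0.18746054]
pin [ 0.53567619 -0.0955685   0.121     ]
```

>>> {"name": "step_arm", "arguments": {
  "steps": [
    [1,-0.11,-0.08,0,0,0,0],
    [1,0,0,0.3,0,0,0],
    [1,0,0,0.3,0,0,0],
    [1,0,0,0.2,0,0,0],
    [1,0,0,0.2,0,0,0],
    [1,0,0,0.2,0,0,0],
    [1,0,0,0.2,0,0,0],
    [1,0,0,0.2,0,0,0],
    [1,0,0,0,0,0,0],
    [1,0,0,0,0,0,0]
  ]
}}

```text
time: 4.35
position: [0.4919, 0.0013, 0.3455]
tool_rot: [0.811, -0.586, 0.0, -0.0]
ft_force: [-1.5, 1.1, 12.5]
grip_width: 0.0008
```

>>> {"name": "step_arm", "arguments": {
  "steps": [
    [1,0,0,0.06,0,0,0],
    [1,0,0,0.06,0,0,0],
    [1,0,0,0,0,0,0],
    [1,0,0,0,0,0,0],
    [1,0,0,0,0,0,0],
    [1,0,0,0,0,0,0],
    [1,0,0,0,0,0,0],
    [1,0,0,0,0,0,0],
    [1,0,0,0,0,0,0],
    [1,0,0,0,0,0,0]
  ]
}}

```text
time: 5.35
position: [0.4918, 0.0014, 0.3444]
tool_rot: [0.811, -0.585, 0.001, -0.0]
ft_force: [-5.7, 1.4, 24.8]
grip_width: 0.0004
```

Force jumped to 25 N with little further travel, so the knob is on the bottom stop. Now up.

>>> {"name": "step_arm", "arguments": {
  "steps": [
    [1,0,0,-0.3,0,0,0],
    [1,0,0,-0.3,0,0,0],
    [1,0,0,-0.3,0,0,0],
    [1,0,0,-0.3,0,0,0],
    [1,0,0,-0.3,0,0,0],
    [1,0,0,0,0,0,0],
    [1,0,0,0,0,0,0],
    [1,0,0,0,0,0,0],
    [1,0,0,0,0,0,0],
    [1,0,0,0,0,0,0]
  ]
}}

```text
time: 6.35
position: [0.4918, 0.0012, 0.3789]
tool_rot: [0.811, -0.586, -0.0, 0.0]
ft_force: [0.2, 0.7, -0.1]
grip_width: 0.0008
```

```bash
cat > look.py <<'E'
from h import *
import sys
t=sys.argv[1]
o=status.get_obs();print(o['time'],o['position'],o['ft_force'])
ims=[]
for n,x0,y0,w in(('scene',120,190,90),('wrist',200,50,200)):
    p,d,i=snap(n,n+t);ims.append(cv2.resize(p[y0:y0+w,x0:x0+w],(390,390),interpolation=cv2.INTER_CUBIC))
cv2.imwrite(f'pics/c{t}.png',cv2.cvtColor(np.hstack(ims),cv2.COLOR_RGB2BGR))
E
python3 look.py 3
```

```text
6.35 [0.49176716 0.0012033  0.37889688] [ 0.21126668  0.73903992 -0.10641339]
```

View pics/c3.png

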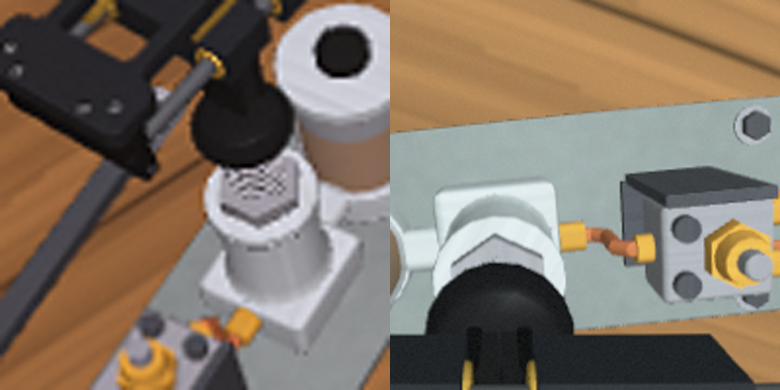

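The knob sprang back up with no force left on the tool, and the pin has risen. Stroke 2.

>>> {"name": "step_arm", "arguments": {
  "steps": [
    [1,0,0,0.3,0,0,0],
    [1,0,0,0.3,0,0,0],
    [1,0,0,0.3,0,0,0],
    [1,0,0,0.25,0,0,0],
    [1,0,0,0.2,0,0,0],
    [1,0,0,0.1,0,0,0],
    [1,0,0,0,0,0,0],
    [1,0,0,0,0,0,0],
    [1,0,0,0,0,0,0],
    [1,0,0,0,0,0,0]
  ]
}}

```text
time: 7.45
position: [0.4921, 0.0012, 0.3445]
tool_rot: [0.811, -0.585, 0.001, -0.0]
ft_force: [-2.5, 1.4, 16.1]
grip_width: 0.0005
```

>>> {"name": "step_arm", "arguments": {
  "steps": [
    [1,0,0,0.08,0,0,0],
    [1,0,0,0,0,0,0],
    [1,0,0,0,0,0,0],
    [1,0,0,-0.35,0,0,0],
    [1,0,0,-0.35,0,0,0],
    [1,0,0,-0.35,0,0,0],
    [1,0,0,-0.35,0,0,0],
    [1,0,0,-0.18,0,0,0],
    [1,0,0,0,0,0,0],
    [1,0,0,0,0,0,0]
  ]
}}

```text
time: 8.45
position: [0.4916, 0.0013, 0.38]
tool_rot: [0.811, -0.585, -0.001, 0.0]
ft_force: [0.5, -0.1, 0.2]
grip_width: 0.0003
```

>>> {"name": "step_arm", "arguments": {
  "steps": [
    [1,0,0,0,0,0,0],
    [1,0,0,0.3,0,0,0],
    [1,0,0,0.3,0,0,0],
    [1,0,0,0.3,0,0,0],
    [1,0,0,0.3,0,0,0],
    [1,0,0,0.25,0,0,0],
    [1,0,0,0.13,0,0,0],
    [1,0,0,0,0,0,0],
    [1,0,0,0,0,0,0],
    [1,0,0,0,0,0,0]
  ]
}}

```text
time: 9.45
position: [0.4918, 0.0013, 0.3444]
tool_rot: [0.811, -0.585, 0.001, -0.0]
ft_force: [-7.0, 1.2, 31.4]
grip_width: 0.0005
```

Stroke 3 is on the stop at 31 N. I'll lift and look.

>>> {"name": "step_arm", "arguments": {
  "steps": [
    [1,0,0,-0.35,0,0,0],
    [1,0,0,-0.35,0,0,0],
    [1,0,0,-0.35,0,0,0],
    [1,0,0,-0.35,0,0,0],
    [1,0,0,-0.18,0,0,0],
    [1,0,0,0,0,0,0],
    [1,0,0,0,0,0,0],
    [1,0,0,0,0,0,0],
    [1,0,0,0,0,0,0],
    [1,0,0,0,0,0,0]
  ]
}}

```text
time: 10.45
position: [0.4918, 0.0012, 0.3802]
tool_rot: [0.811, -0.586, -0.0, 0.0]
ft_force: [0.4, -0.3, -0.3]
grip_width: 0.0004
```

```bash
sed -i "s/120,190,90/105,200,100/;s/200,50,200/230,60,220/" look.py; python3 look.py 4
```

```text
10.45 [0.49178655 0.00121042 0.38017686] [ 0.35733174 -0.27921374 -0.30494042]
```

View pics/c4.png

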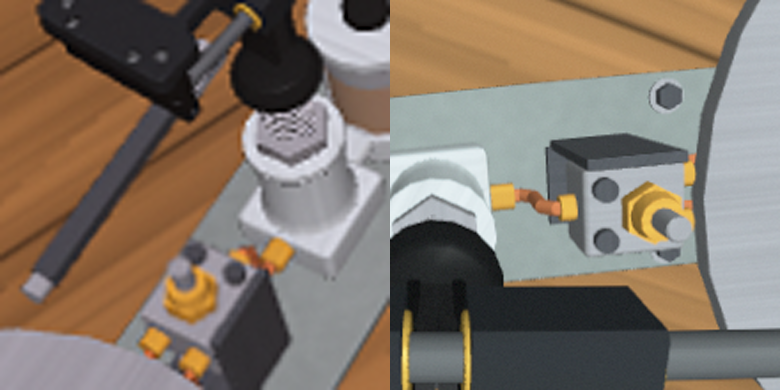

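```bash
cat > pinz.py <<'E'
from h import *
def pinz(f,u,v):
    w=np.load(f'pics/{f}.npz');c,r=ray(w,u,v);
    # closest point of ray to vertical axis
    k=-((c[:2]-A)@r[:2])/(r[:2]@r[:2]);return c+r*k
A=np.array([.5353,-.0955])
E
python3 - <<'E'
from pinz import *
print(pinz('wrist4',389.1-.3,186.4-.3),pinz('scene4',151.9,269.2-.4),pinz('scene0',152.1,270.9))
print(pinz('w1',351,150))
E
```

```text
[ 0.53562542 -0.09556729  0.12646008] [ 0.53552842 -0.09442213  0.12963635] [ 0.53526134 -0.09568523  0.12155716]
[ 0.53567927 -0.09553638  0.12109457]
```

```bash
python3 - <<'E'
import numpy as np,cv2
ims=[]
for f,x,y in(('scene0',152,272),('scene3',152,272),('scene4',152,272),('w1',351,150),('wrist3',385,180),('wrist4',385,186)):
    p=np.load(f'pics/{f}.npz')['p'];h=15 if f[0]=='s' else 28
    ims.append(cv2.resize(p[y-h:y+h,x-h:x+h],(260,260),interpolation=cv2.INTER_NEAREST))
cv2.imwrite('pics/z.png',cv2.cvtColor(np.vstack([np.hstack(ims[:3]),np.hstack(ims[3:])]),cv2.COLOR_RGB2BGR))
E
```

```text
(no output)
```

View pics/z.png

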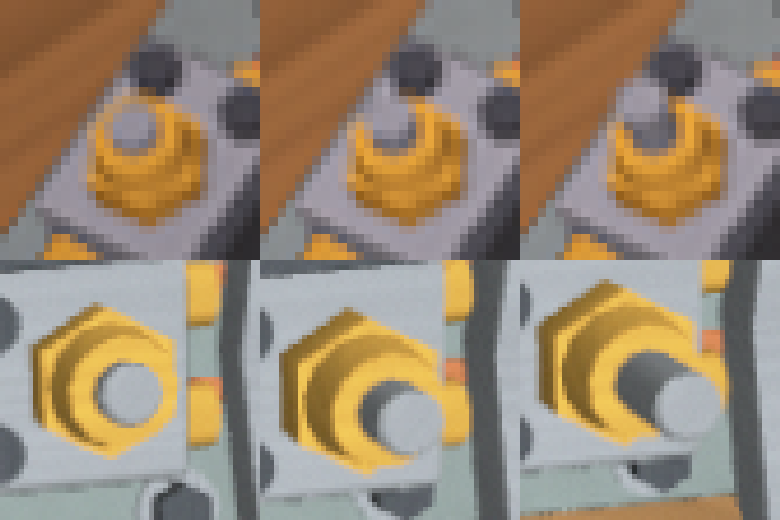

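```bash
python3 - <<'E'
from pinz import *
for a in(('w1',350.3,150.4),('wrist3',388.6,186),('wrist4',392.7,188.7),('scene0',151.8,271.1),('scene3',150.9,269.9),('scene4',150.9,268.4)):print(a[0],pinz(*a).round(4))
E
```

```text
w1 [ 0.5351 -0.0955  0.1199]
wrist3 [ 0.5356 -0.0956  0.1248]
wrist4 [ 0.5355 -0.0955  0.134 ]
scene0 [ 0.5351 -0.0964  0.1213]
scene3 [ 0.535  -0.097   0.1273]
scene4 [ 0.5352 -0.0959  0.1327]
```

The pin top goes from 0.120 to 0.125 after stroke 1 and 0.134 after stroke 3, so each stroke counts. Three more strokes should take it to the end stop.

>>> {"name": "step_arm", "arguments": {
  "steps": [
    [1,0,0,0.35,0,0,0],
    [1,0,0,0.35,0,0,0],
    [1,0,0,0.35,0,0,0],
    [1,0,0,0.25,0,0,0],
    [1,0,0,0.2,0,0,0],
    [1,0,0,0.08,0,0,0],
    [1,0,0,0,0,0,0],
    [1,0,0,0,0,0,0],
    [1,0,0,0,0,0,0],
    [1,0,0,0,0,0,0]
  ]
}}

```text
time: 11.55
position: [0.4921, 0.0012, 0.3444]
tool_rot: [0.811, -0.585, 0.002, -0.001]
ft_force: [-6.6, 0.5, 30.0]
grip_width: 0.0001
```

>>> {"name": "step_arm", "arguments": {
  "steps": [
    [1,0,0,-0.35,0,0,0],
    [1,0,0,-0.35,0,0,0],
    [1,0,0,-0.35,0,0,0],
    [1,0,0,-0.35,0,0,0],
    [1,0,0,-0.18,0,0,0],
    [1,0,0,0,0,0,0],
    [1,0,0,0,0,0,0],
    [1,0,0,0,0,0,0],
    [1,0,0,0,0,0,0],
    [1,0,0,0,0,0,0]
  ]
}}

```text
time: 12.55
position: [0.4918, 0.0012, 0.3802]
tool_rot: [0.811, -0.586, -0.0, 0.0]
ft_force: [-0.5, -0.2, -0.2]
grip_width: 0.0003
```

>>> {"name": "step_arm", "arguments": {
  "steps": [
    [1,0,0,0.35,0,0,0],
    [1,0,0,0.35,0,0,0],
    [1,0,0,0.35,0,0,0],
    [1,0,0,0.25,0,0,0],
    [1,0,0,0.2,0,0,0],
    [1,0,0,0.08,0,0,0],
    [1,0,0,0,0,0,0],
    [1,0,0,0,0,0,0],
    [1,0,0,0,0,0,0],
    [1,0,0,0,0,0,0]
  ]
}}

```text
time: 13.55
position: [0.4921, 0.0012, 0.3444]
tool_rot: [0.811, -0.585, 0.002, -0.001]
ft_force: [-6.0, 0.7, 30.7]
grip_width: 0.0007
```

>>> {"name": "step_arm", "arguments": {
  "steps": [
    [1,0,0,-0.35,0,0,0],
    [1,0,0,-0.35,0,0,0],
    [1,0,0,-0.35,0,0,0],
    [1,0,0,-0.35,0,0,0],
    [1,0,0,-0.18,0,0,0],
    [1,0,0,0,0,0,0],
    [1,0,0,0,0,0,0],
    [1,0,0,0,0,0,0],
    [1,0,0,0,0,0,0],
    [1,0,0,0,0,0,0]
  ]
}}

```text
time: 14.55
position: [0.4918, 0.0012, 0.3802]
tool_rot: [0.811, -0.586, -0.0, 0.0]
ft_force: [0.0, 0.5, 0.4]
grip_width: 0.0007
```

```bash
python3 look.py 5
```

```text
14.55 [0.49179146 0.00119667 0.3801816 ] [0.00611439 0.45983738 0.37890388]
```

>>> {"name": "step_arm", "arguments": {
  "steps": [
    [1,0,0,0.35,0,0,0],
    [1,0,0,0.35,0,0,0],
    [1,0,0,0.35,0,0,0],
    [1,0,0,0.25,0,0,0],
    [1,0,0,0.2,0,0,0],
    [1,0,0,0.08,0,0,0],
    [1,0,0,0,0,0,0],
    [1,0,0,0,0,0,0],
    [1,0,0,0,0,0,0],
    [1,0,0,0,0,0,0]
  ]
}}

```text
time: 15.65
position: [0.4921, 0.0012, 0.3444]
tool_rot: [0.811, -0.585, 0.002, -0.001]
ft_force: [-6.0, -0.1, 30.0]
grip_width: 0.0004
```

>>> {"name": "step_arm", "arguments": {
  "steps": [
    [1,0,0,-0.35,0,0,0],
    [1,0,0,-0.35,0,0,0],
    [1,0,0,-0.35,0,0,0],
    [1,0,0,-0.35,0,0,0],
    [1,0,0,-0.18,0,0,0],
    [1,0,0,0,0,0,0],
    [1,0,0,0,0,0,0],
    [1,0,0,0,0,0,0],
    [1,0,0,0,0,0,0],
    [1,0,0,0,0,0,0]
  ]
}}

```text
time: 16.65
position: [0.4918, 0.0012, 0.3802]
tool_rot: [0.811, -0.586, -0.0, 0.0]
ft_force: [-0.3, 0.3, -1.0]
grip_width: 0.0001
```

```bash
python3 look.py 6; python3 - <<'E'
import numpy as np,cv2
ims=[]
for f,x,y in(('scene4',152,268),('scene5',152,268),('scene6',152,268),('wrist4',390,190),('wrist5',390,190),('wrist6',390,190)):
    p=np.load(f'pics/{f}.npz')['p'];h=15 if f[0]=='s' else 28
    ims.append(cv2.resize(p[y-h:y+h,x-h:x+h],(260,260),interpolation=cv2.INTER_NEAREST))
cv2.imwrite('pics/z2.png',cv2.cvtColor(np.vstack([np.hstack(ims[:3]),np.hstack(ims[3:])]),cv2.COLOR_RGB2BGR))
E
```

```text
16.65 [0.49177489 0.00121041 0.3801741 ] [-0.26069538  0.30758532 -0.98518591]
```

View pics/z2.png

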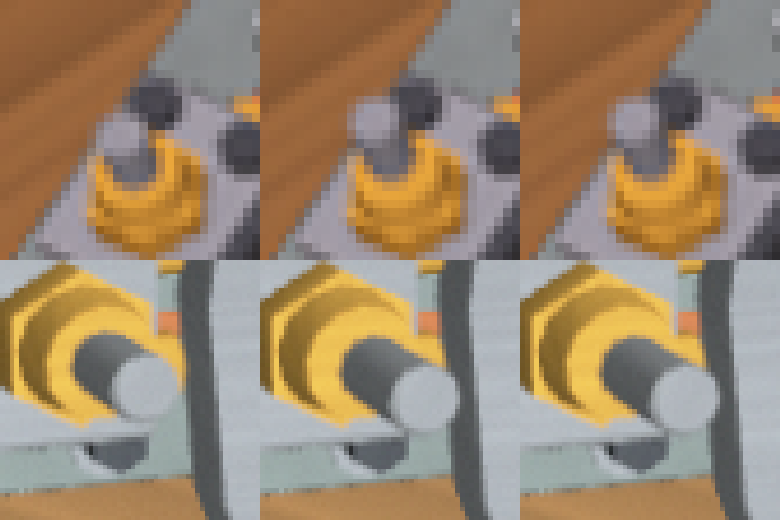

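Frames 5 and 6 are identical, so the pin is on its end stop. I'll raise the hand clear and check.

>>> {"name": "step_arm", "arguments": {
  "steps": [
    [1,0,0,-0.8,0,0,0],
    [1,0,0,-0.8,0,0,0],
    [1,0,0,-0.8,0,0,0],
    [1,0,0,-0.8,0,0,0],
    [1,0,0.8,0,0,0,0],
    [1,0,0.8,0,0,0,0],
    [1,0,0,0,0,0,0],
    [1,0,0,0,0,0,0],
    [1,0,0,0,0,0,0],
    [1,0,0,0,0,0,0]
  ]
}}

```text
time: 17.75
position: [0.4546, -0.0113, 0.4604]
tool_rot: [0.811, -0.585, 0.0, -0.0]
ft_force: [1.0, -0.6, -0.6]
grip_width: 0.0001
```

```bash
python3 - <<'E'
from pinz import *
print(pinz('wrist6',396.8,191.2).round(4),pinz('wrist5',397,191.2).round(4), pinz('scene6',150.1,266.7).round(4))
o=status.get_obs();print(o['time'],o['position'],o['ft_force'],abs(o['joint_velocities']).max())
snap('scene','s7');p,d,i=snap('wrist','w7')
s=np.load('pics/s7.npz');m=(s['p'].max(2)<60).astype(np.uint8)
n,l,st,ce=cv2.connectedComponentsWithStats(m)
print(st[l[217,177]],ce[l[217,177]])
E
```

```text
[ 0.5355 -0.0955  0.1413] [ 0.5356 -0.0956  0.1415] [ 0.5352 -0.096   0.1402]
17.75 [ 0.45460582 -0.01133591  0.46042871] [ 1.03078446 -0.55834035 -0.6234394 ] 0.0027298674754511767
[164 208  24  21 392] [175.48469388 218.02040816]
```

View pics/s7.png

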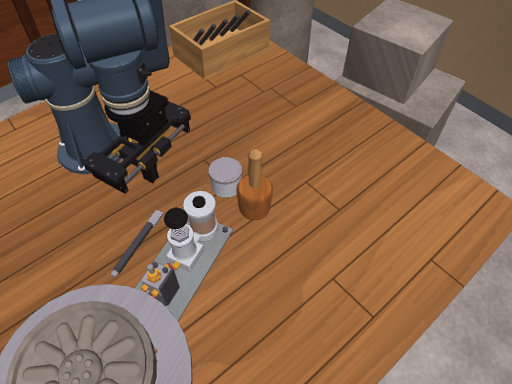

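View pics/w7.png

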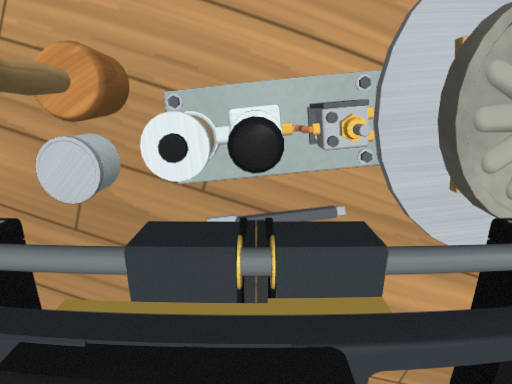

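The knob's blob is exactly where it started at (175.5, 218.0), the loose things haven't moved, and the hand is clear. Handing in.

```bash
python3 -c "
from rig import robot
print(robot.hand_in())"
```

```text
the job is handed in; nothing more can be done
None
```

I gave the knob six full strokes from above with the jaws shut, and the indicator pin now stands at its end stop. Each stroke went to the bottom stop. I read 25–31 N there on five strokes; on stroke 2 I read 16 N, then pressed about 2 mm further without another reading. After every stroke I lifted the fingers clear and the force fell to about zero.

**Pin:** its top measured about 0.120 m at the start, 0.125 after stroke 1, 0.134 after stroke 3 and 0.141 after stroke 5. It did not rise on stroke 6, so I took it as fully out. The cameras put the final height at 0.140–0.141 m, against the nominal 0.143 m. The wrist reading is within the 2 mm calibration error; the scene reading is slightly outside it.

**Finish:** the knob is fully up, at the same place in the picture as before the job. The hand is about 90 mm above the knob and to one side of it, touching nothing. The tin, mallet and chisel look unmoved, and the job was handed in at about 18 s of the 48 s allowed.

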